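# Fold and tuck the flap of the spare-key box

### The job

Close the spare-key box on the shelf with the fingertips, pressing gently: push its raised flap over until it lies flat on the box, then, keeping it pressed down, push it along so that its free edge goes fully home beneath the retaining lip and the flap stays shut by itself when you let go and move away. Do not lift, tip or shove the box out of its place, and leave the bowl, the comb and the nail clipper where they are.

Things in the scene. Friction and masses are not known exactly. Their poses are not given: they have to be found in the camera images.
- shelf: Fixed open shelf of pale beech, board 280 (x) x 1040 (y) x 18 mm, its top 150 mm above this origin, which lies on the work surface under the board's centre. A thin steel hook rail with keys and a shoehorn hangs below its front (-x) edge.
- keybox: Loose grey box of about 0.75 kg standing on the shelf, 110 mm (its x) x 160 mm (its y), open at the top, side walls 40 mm high, spare keys inside. Origin at the centre of its underside, z up. A white flap is hinged across its +y end; a steel retaining lip bridges its -y end: plate 110 mm wide and 4 mm thick, reaching 20 mm inward (y -80 to -60 mm), underside 49 mm and top 53 mm above the origin. The flap closes from the +y end towards the -y end.
- hinge (a point): Middle of the flap's hinge axis, at (0, 70, 43) mm in the box frame; axes parallel to the box's. The hinge axis runs along the box's x.
- lip (a point): Middle of the lower inner edge of the lip, at (0, -60, 49) mm in the box frame. Lying flat, the flap passes 4 mm below the lip.
- edge (a point): Middle of the flap's free edge, mid-thickness. The flap is a rigid white plate 96 mm wide and 4 mm thick whose free edge lies 125 mm from the hinge axis when untucked (141 mm when fully tucked). The point turns and slides with the flap; flat flap: axes parallel to the box's, -y towards the lip.
- ridge (a point): Top centre of the push ridge on the flap's outer face (the upper face once flat): a straight bar across the flap, 64 mm wide, 10 mm thick, 6 mm high, its centre line 90 mm from the hinge axis when untucked. The flap is light: 2 to 10 N on it is enough, over 35 N would be rough. A fingertip can push against its hinge-side flank.
- fold (a joint): Hinge angle of the flap, rad: 0 = flat on the box (stop), about 1.57 = upright, 1.75 = fully open. Starts at 0.95 to 1.4, so it leans a little towards the lip. A soft crease spring (0.05 N m/rad about 1.4 rad, 0.015 N m friction) lifts the flap again whenever it is let go untucked.
- tuck (a joint): How far the flap has slid along its own plane away from the hinge (slotted hinge), m: 0 = untucked, 0.016 = fully home (stop). At 0 the flat flap's edge is 5 mm short of the lip, at 0.016 it is 11 mm beneath it. Slides with about 0.8 N friction and stays where it is left; slid out before the flap is flat, the edge lands on top of the lip.
- bowl: Loose white ceramic bowl, rim diameter 110 mm, 50 mm high; origin at the centre of its underside. Bystander.
- comb: Loose wooden comb 150 x 35 x 6 mm, long along its x; origin at the centre of its underside. Bystander.
- clipper: Loose steel nail clipper 61 x 14 x 13 mm, long along its x; origin at the centre of its underside. Bystander.
Not all that is in view belongs to the job. Leave any turquoise look-alike of the keybox alone.

How it is judged:
At the end, for the whole second after the job is handed in: The flap lies shut (hinge angle under 0.05 rad) with its edge at least 6 mm beneath the lip (slid out more than 11 of 16 mm), held there by the lip alone; the box stands level and at rest within 40 mm of where it began; bowl, comb and clipper are within 30 mm of where they began (value of joint fold below 0.05 rad and value of joint tuck above 0.011 m and distance of keybox from where it was at the start of the episode below 0.04 m and angle between keybox's own z axis and vertical below 0.05 rad and linear speed of keybox below 0.01 m/s and distance of each of bowl, comb, clipper from where it was at the start of the episode below 0.03 m); the robot touches nothing.
It fails at once if the box or flap is squeezed or pressed roughly, with more than 35 N (contact force between the fingers and keybox above 35 N).
It fails at once if the arm or the hand, rather than the fingers, pushes on the box or flap (contact force between the arm and keybox above 5 N).
It fails at once if the box is lifted or tipped (z of keybox in the frame of shelf above 0.162 m or angle between keybox's own z axis and vertical above 0.2 rad).
It fails at once if the box is shoved more than 40 mm (distance of keybox from where it was at the start of the episode above 0.04 m).
It fails at once if the bowl, comb or clipper is moved more than 30 mm (distance of any of bowl, comb, clipper from where it was at the start of the episode above 0.03 m).
It also fails if it takes over 38 s, if anything falls off the work surface, if the arm or the gripper's body presses on something with over 40 N, if the wrist force passes 120 N, or if a joint passes its speed limit or range.

### The arm

A 6-joint arm with a two-finger parallel gripper is mounted at the origin on the work surface. World frame = base frame: x ahead of the robot, y to its left, z up, the work surface at z = 0. Lengths are in m, angles in rad, forces in N, time in s.
With the tool pointing down it reaches from about 0.35 to 0.725 m from the base axis. Payload 6 kg.
Tool frame: the origin (TCP) lies on the centre line of the jaws, within the pads' length; the fingertips stand 14 mm ahead of it and the grasp point (between the pads) lies 5 mm behind it; z points along the fingers, y is the line along which they close (so a half turn about z gives the same grasp; the last joint's range is limited). The gripper opens to 85 mm and grips with 20 to 120 N. Pads are 22 mm wide; open, the fingers measure 114 mm over their backs; the gripper's body (76 mm by 85 mm) begins 54 mm behind the grasp point. The pads swing forward as they close: fully open they stand 13 mm farther back than shut.
Start: joints at [-0.863, 0.04, 0.085, 0, -1.615, -0.334], TCP at [0.219, -0.559, 0.245] pointing down, gripper open.
Joint ranges: [-2.56, 2.56], [-1.29, 2.01], [-1.08, 1.49], [-3.29, 1.98], [-2.81, -0.18], [-2.99, 2.99]. Speed limits (rad/s): [2.57, 2.57, 3.01, 3.14, 3.14, 3.14].

### API

Orientations are given as a unit quaternion [w, x, y, z].
In Python, from rig import arm gives the robot as it stands.
- The arm moves only by the shell command python3 -m inch 'ROWS' [OPENING]. ROWS is text: rows parted by semicolons, each of 4 numbers parted by spaces: the shift along the world's x, y, z normalised to -1 to 1, where 1 is 20 mm, then the turn about the world's z normalised to -1 to 1, where 1 is 6 degrees. In form: dx dy dz turn; .... A call has 1 to 20 rows; each row shifts and turns the commanded pose from where the row before left it; what a row does not reach is not made up. A row lasts 1/12 s, in which the tool goes at most 41.7 mm and 7.16 degrees, less where a joint would pass 70% of its speed; a pose out of reach is approached as far as the arm can. A call with a number of a shift or a turn outside -1 to 1 is refused whole. A call with a gripper value outside its range is refused whole. OPENING is the opening, from 0 (shut) to 1 (fully open), set as the call begins (- or left out, the last holds). The fingers move at their own pace and stop on an object; the grip force is fixed at half the most. Time passes only in rows, so rows that do not move let the fingers close. It gives the time, the measured TCP pose, the force, the opening and the grip force at its end, in the units of the state.
- arm.sense(): the state, without advancing time (a new reading comes with each control period).
- arm.capture(name): name is "side" or "top" or "wrist"; returns the picture (480x640x3 uint8, blue, green, red); there is no depth.
- arm.calibration(name): a dict with "fx", "fy", "cx", "cy" (pixels), "R" (3x3) and "t" (3): a world point X has camera coordinates R X + t; the wrist camera has in their place "mount" (4x4, takes a point from camera to tool coordinates, whose origin is the TCP and whose axes are the flange's). Camera axes: x right, y down, z forward; pixel columns grow to the right and rows downward; lengths in m; the calibration is good to about 2 mm. A picture is of the moment at which its call begins: read the wrist's pose just before it. calibration takes no time and is no camera call.
- arm.sign_off(): hands the job in; it is judged then, once.
Trained networks look in the newest picture that a camera, given by its name, has taken for a name from the list of things; names that differ only in an ending like _2 or _b are one class to them, and where a whole thing is asked for, a point or a joint stands for the part that bears it (a point fixed in the world has none). Each returns a list of dicts, best first, with "score" (0 to 1); they miss things now and then, are a little off and sometimes report something else, mostly with a low value. They report only what shows in the picture. A call takes as long as a camera call. They do not tell look-alikes from the thing itself.
- arm.search_frame(thing, camera): "location" ([x, y, z] in m, in the coordinates of the camera as it stood for that picture, good to about 4 mm: the middle of the surface that is visible of it).
- arm.trace(thing, camera): "pixels" (480x640 bool, what is visible of it).
The state is a dict: "time_s": time; "qpos": joint angles; "qd": joint speeds; "joint_efforts": joint torques, N m; "tool_pos": TCP position; "ee_rot": TCP orientation; "wrist_force": force on the tool from outside, world axes, zero at the start; "ft_torque": the same for the moment, N m; "gripper_width": opening from 0.0 (shut) to 1.0 (fully open); "grip_force": force on a finger pad.
Only numpy, scipy, OpenCV 4.12 (cv2) and the standard library are available. Lean on these libraries where they do the work, as an engineer would, in place of code of your own. Each camera call takes 0.05 s, during which the arm holds its last target. There are 200 camera calls.

## Working session

There is one attempt and no reset: what is moved stays moved. The work goes in short steps, Python scripts to look and compute and a shell command to move; the robot and the scene stay as the last step left them, time stands still between calls to the robot, and variables do not carry over. Pictures are saved under pics/ and viewed, at most 10 in all, crops included, and the job is handed in when it is done.

```bash
mkdir -p pics
cat > h.py <<'E'
import numpy as np, cv2
from rig import arm
def cam2w(p,c):
    k=arm.calibration(c); return np.array(k["R"]).T@(np.array(p)-np.array(k["t"]))
def proj(X,c):
    k=arm.calibration(c); q=np.array(k["R"])@np.array(X)+np.array(k["t"]); return k["fx"]*q[0]/q[2]+k["cx"],k["fy"]*q[1]/q[2]+k["cy"]
E
python3 - <<'E'
from h import *
ims=[]
for c in("top","side"):
    im=arm.capture(c); cv2.imwrite(f"pics/{c}0.png",im)
    for t in ("keybox","hinge","lip","edge","ridge","bowl","comb","clipper"):
        for d in arm.search_frame(t,c)[:3]: 
            w=cam2w(d["location"],c); print(c,t,round(d["score"],2),w.round(3),np.round(proj(w,c)))
print(arm.sense())
E
```

```text
top keybox 0.93 [0.571 0.027 0.161] [294. 181.]
top keybox 0.63 [0.266 0.221 0.047] [223. 304.]
top hinge 0.59 [0.57  0.024 0.155] [295. 182.]
top hinge 0.57 [0.269 0.221 0.041] [223. 303.]
top lip 0.94 [0.574 0.026 0.158] [294. 180.]
top edge 0.97 [0.268 0.232 0.043] [219. 303.]
top edge 0.93 [0.579 0.064 0.283] [272. 164.]
top ridge 0.86 [0.271 0.236 0.045] [217. 302.]
top ridge 0.7 [0.574 0.06  0.281] [274. 166.]
top bowl 0.73 [ 0.583 -0.28   0.172] [419. 175.]
top bowl 0.6 [0.585 0.322 0.153] [177. 177.]
top comb 0.58 [0.584 0.322 0.151] [177. 177.]
top clipper 0.6 [ 0.595 -0.402  0.159] [467. 171.]
top clipper 0.51 [0.569 0.026 0.165] [294. 181.]
side keybox 0.84 [0.578 0.059 0.197] [367. 194.]
side keybox 0.33 [ 0.549 -0.373  0.152] [416. 314.]
side hinge 0.87 [0.584 0.058 0.196] [369. 195.]
side lip 0.98 [0.576 0.056 0.195] [366. 196.]
side edge 0.7 [0.578 0.064 0.259] [368. 172.]
side ridge 0.85 [0.584 0.068 0.259] [369. 172.]
side ridge 0.43 [ 0.55  -0.372  0.153] [417. 313.]
side bowl 0.88 [ 0.582 -0.253  0.181] [411. 264.]
side comb 0.42 [0.558 0.324 0.156] [335. 170.]
side clipper 0.67 [ 0.598 -0.404  0.157] [447. 319.]
{'time_s': 0.9, 'qpos': array([-8.63327033e-01,  4.01511664e-02,  8.48235725e-02,  6.22378461e-06,
       -1.61552319e+00, -3.33700018e-01]), 'qd': array([ 5.72538957e-04,  1.92983246e-03,  1.00198518e-03,  1.14167870e-05,
        2.40349653e-04, -1.71978682e-03]), 'joint_efforts': array([ 4.57791270e-05, -3.67934275e+01,  3.47441232e+01,  6.93299711e+00,
       -9.93144313e-04, -1.88269871e-05]), 'tool_pos': array([ 0.21908155, -0.55854601,  0.2453031 ]), 'ee_rot': array([-1.62403567e-05, -1.85798548e-01,  9.82587858e-01,  2.20757264e-05]), 'wrist_force': array([ 0.537634  ,  1.08485875, -0.33974712]), 'ft_torque': array([ 0.00013478, -0.00210801,  0.01567619]), 'grip_force': 0.0, 'gripper_width': 1.0029661363845657}
```

View pics/top0.png

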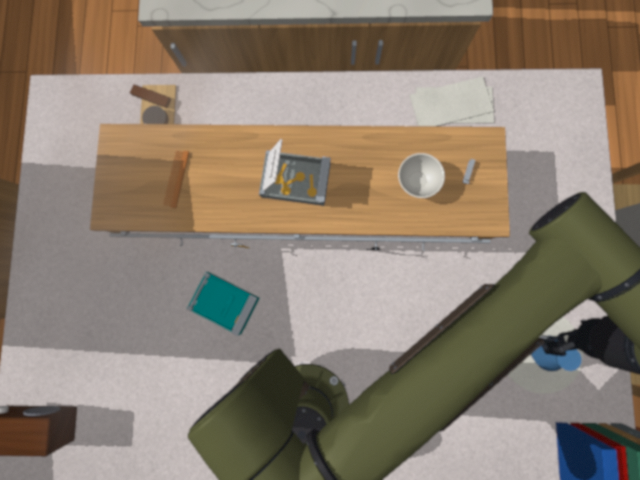

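View pics/side0.png

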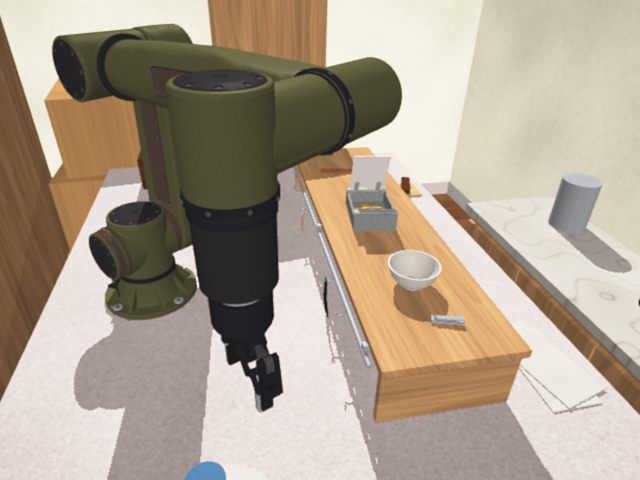

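Two candidates in the top view. The grey box with the white flap is at (295,180) on the shelf. The turquoise look-alike is at (223,303) on the table. The grey one fits the description, being grey, on the shelf and with its white flap raised. I'll confirm it in a crop.

Run:
```python
from h import *
im=cv2.imread("pics/top0.png")[130:220,240:350]
cv2.imwrite("pics/crop.png",cv2.resize(im,None,fx=6.6,fy=6.6,interpolation=cv2.INTER_CUBIC))
im=cv2.imread("pics/side0.png")[145:245,330:410]
cv2.imwrite("pics/crop2.png",cv2.resize(im,None,fx=6,fy=6,interpolation=cv2.INTER_CUBIC))
```

```text
(no output)
```

View pics/crop.png

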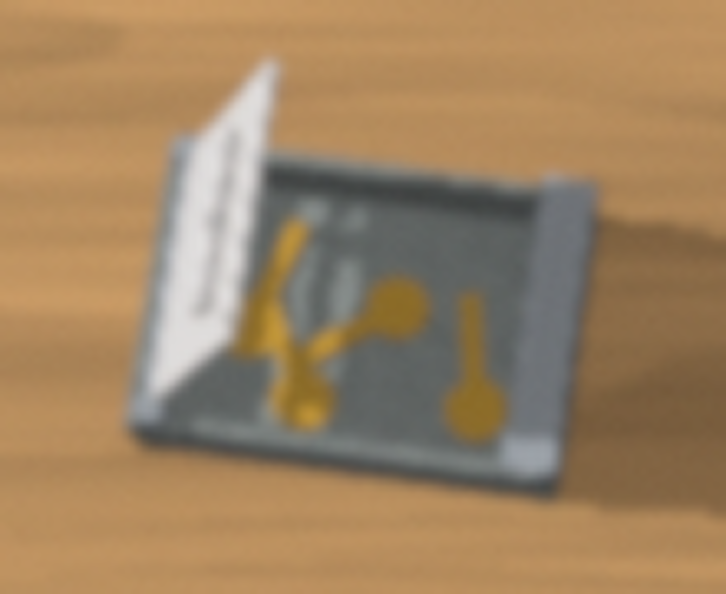

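View pics/crop2.png

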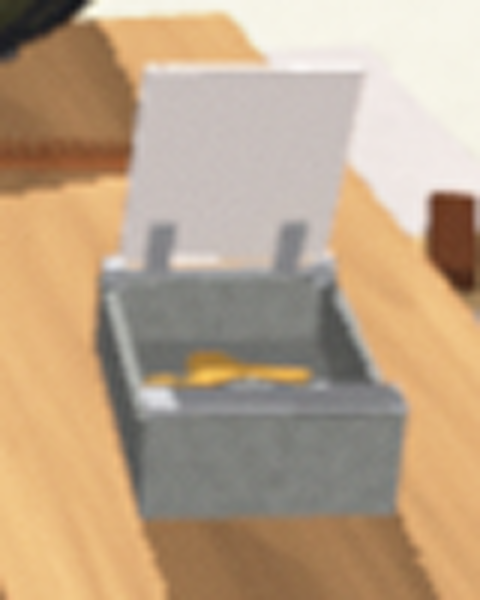

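The crops confirm it: grey box, gold keys inside, steel lip on the -y end, and the white flap leaning inward from the +y end. I'll fit the pose from the corners.

Run:
```python
from h import *
from scipy.optimize import least_squares
T=[((597,183),(55,-80,53)),((545,180),(55,-60,53)),((557,470),(-55,-80,53)),((500,462),(-55,-60,53)),((277,62),(48,'e')),((240,350),(-48,'e')),((150,400),(-48,70,45)),((550,493),(-55,-80,0)),((175,140),(55,80,40)),((133,428),(-55,80,40))]
S=[((407,403),(55,-80,53)),((148,516),(-55,-80,0)),((395,513),(55,-80,0)),((145,68),(-48,'e')),((365,71),(48,'e'))]
L=[("top",240+u/6.6,130+v/6.6,b) for (u,v),b in T]+[("side",330+u/6,145+v/6,b) for (u,v),b in S]
def w(b,p):
    x,y,a,f=p
    b=(b[0],70-125*np.cos(f),43+125*np.sin(f)) if b[1]=='e' else b
    b=np.array(b)/1000; c,s=np.cos(a),np.sin(a)
    return [x+c*b[0]-s*b[1],y+s*b[0]+c*b[1],.15+b[2]]
def res(p): return np.concatenate([np.array(proj(w(b,p),c))-(u,v) for c,u,v,b in L])
r=least_squares(res,[.575,.03,-.1,1.2],loss="soft_l1",x_scale=[.01,.01,.1,.1])
p=r.x;print(p,np.degrees(p[2]),res(p).reshape(-1,2).round(1).tolist())
for n,b in dict(hinge=(0,70,43),lip=(0,-60,49),edge=(0,'e'),ridgeflat=(0,-20,51),flank=(0,-15,45)).items(): print(n,np.round(w(b,p),4))
```

```text
[ 0.57579973  0.02165351 -0.12650165  1.19107425] -7.248010520939151 [[0.0, -1.2], [-0.4, -1.8], [0.2, -0.0], [0.4, 0.2], [0.5, -0.5], [-0.3, -1.2], [0.2, 0.8], [1.5, 0.9], [-1.1, -0.8], [-1.4, -0.7], [-0.1, 0.5], [-2.1, 1.2], [-0.4, 0.5], [-1.3, 0.8], [-0.6, -0.1]]
hinge [0.5846 0.0911 0.193 ]
lip [ 0.5682 -0.0379  0.199 ]
edge [0.5788 0.0451 0.3091]
ridgeflat [0.5733 0.0018 0.201 ]
flank [0.5739 0.0068 0.195 ]
```

```bash
python3 -m inch '0.2 0.2 0.6 0.3;0.5 0.5 0.6 0.3;0.7 0.8 0.6 0.3;0.7 0.8 0.6 0.3;0.7 0.8 0.6 0.3;0.7 0.8 0.6 0.3;0.7 0.8 0.6 0.3;0.7 0.8 0.6 0.3;0.7 0.8 0.6 0.3;0.7 0.8 0.6 0.3;0.7 0.8 0 0.3;0.7 0.8 0 0.3;0.7 0.8 0 0.3;0.7 0.8 0 0.3;0.7 0.8 0 0.3;0.7 0.8 0 0.3;0.7 0.8 0 0.3;0.7 0.8 0 0.3;0.7 0.8 0 0.3;0.7 0.8 0 0.3' 0
python3 -c "
from h import *
from scipy.spatial.transform import Rotation as R
s=arm.sense();q=s['ee_rot'];print(s['tool_pos'],R.from_quat(q,scalar_first=True).as_matrix().round(3).tolist(),s['qpos'].round(2))"
```

```text
time_s: 2.57
tool_pos: [0.4856, -0.2554, 0.3665]
ee_rot: [0.0, -0.482, 0.876, -0.0]
wrist_force: [0.2, -0.4, 0.8]
gripper_width: -0.004
grip_force: 0.0
[ 0.48559044 -0.25540182  0.36653499] [[-0.536, -0.844, 0.001], [-0.844, 0.536, -0.0], [-0.0, -0.001, -1.0]] [-0.12 -0.05  0.22  0.   -1.84 -0.45]
```

```bash
python3 -m inch '0.26 0.94 0 0.21;0.26 0.94 0 0.21;0.26 0.94 0 0.21;0.26 0.94 0 0.21;0.26 0.94 0 0.21;0.26 0.94 0 0.21;0.26 0.94 0 0.21;0.26 0.94 0 0.21;0.26 0.94 0 0.21;0.26 0.94 0 0.21;0.26 0.94 0 0.21;0.26 0.94 0 0.21;0.26 0.94 0 0.21;0.26 0.94 0 0.21;0.26 0.94 0 0.21;0.26 0.94 0 0.21;0.26 0.94 0 0.21;0.26 0.94 0 0.21;0.26 0.94 0 0.21;0.26 0.94 0 0.21'
python3 -m inch '0 0 -0.5 0;0 0 -0.9 0;0 0 -0.9 0;0 0 -0.9 0;0 0 -0.7 0;0 0 -0.6 0;0 0 0 0;0 0 0 0'
python3 - <<'E'
from h import *
im=arm.capture("side")[130:230,320:420]
cv2.imwrite("pics/c3.png",cv2.resize(im,None,fx=6,fy=6,interpolation=cv2.INTER_CUBIC))
E
```

```text
time_s: 4.23
tool_pos: [0.5891, 0.1207, 0.3664]
ee_rot: [0.0, -0.661, 0.75, -0.0]
wrist_force: [0.3, 0.2, 0.4]
gripper_width: -0.004
grip_force: 0.0
time_s: 4.9
tool_pos: [0.589, 0.1197, 0.2756]
ee_rot: [-0.0, -0.66, 0.751, -0.0]
wrist_force: [0.2, -0.4, 0.9]
gripper_width: 0.002
grip_force: 0.0
```

View pics/c3.png

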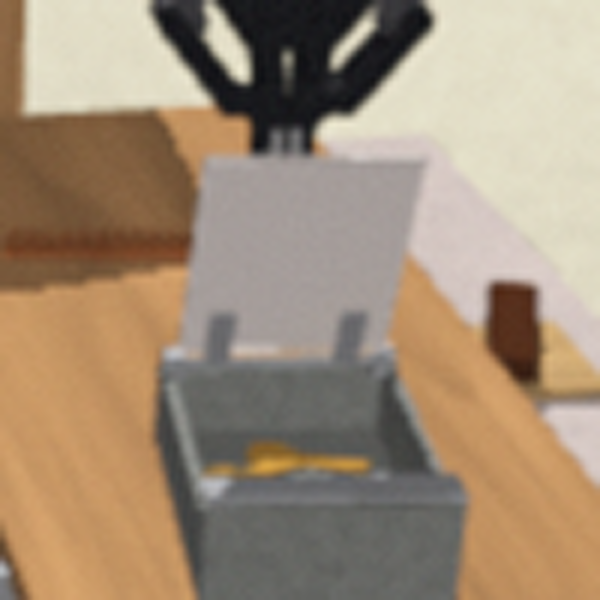

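The fingers are behind the flap and roughly centred on it (crop ~(285,140), flap top edge at y~160). Next I swing the flap down along the arc.

```bash
python3 -m inch '-0.05 -0.39 -0.1 0;-0.05 -0.39 -0.1 0;-0.05 -0.39 -0.1 0;-0.05 -0.39 -0.1 0;-0.05 -0.39 -0.1 0'
python3 -m inch '-0.03 -0.26 -0.13 0;-0.03 -0.26 -0.13 0;-0.03 -0.25 -0.18 0;-0.03 -0.25 -0.18 0;-0.03 -0.2 -0.23 0;-0.03 -0.2 -0.23 0;-0.02 -0.16 -0.27 0;-0.02 -0.16 -0.27 0;0 0 0 0'
python3 - <<'E'
from h import *
im=arm.capture("side")[130:230,320:420]
cv2.imwrite("pics/c4.png",cv2.resize(im,None,fx=6,fy=6,interpolation=cv2.INTER_CUBIC))
E
```

```text
time_s: 5.37
tool_pos: [0.584, 0.0794, 0.2653]
ee_rot: [0.0, -0.66, 0.751, -0.0]
wrist_force: [-1.1, 1.2, -0.4]
gripper_width: -0.003
grip_force: 0.1
time_s: 6.12
tool_pos: [0.5792, 0.0452, 0.2312]
ee_rot: [-0.001, -0.66, 0.751, 0.001]
wrist_force: [-0.0, 0.7, -0.1]
gripper_width: -0.0
grip_force: 0.0
```

View pics/c4.png

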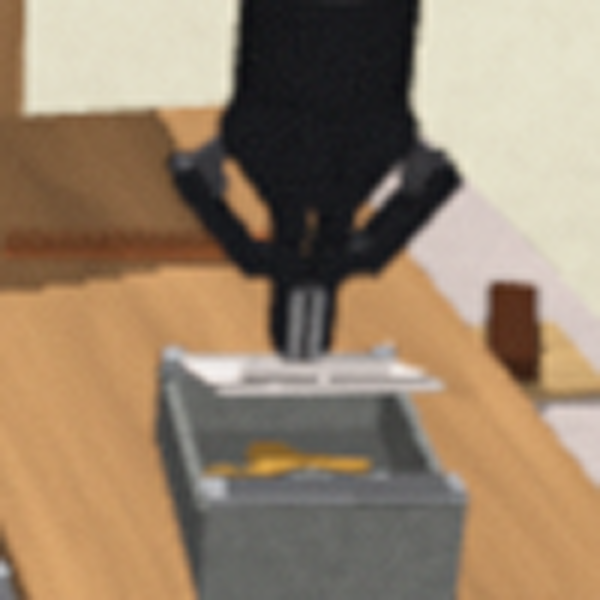

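The flap is at about 0.4 rad under the fingertips (crop (305,350)), and the box hasn't moved. I press down to flat with small steps.

```bash
python3 -m inch '-0.01 -0.1 -0.29 0;-0.01 -0.1 -0.29 0;-0.01 -0.05 -0.2 0;0 -0.02 -0.15 0;0 0 0 0'
python3 -m inch '0 0 -0.08 0;0 0 0 0'; python3 -m inch '0 0 -0.05 0;0 0 0 0'
```

```text
time_s: 6.58
tool_pos: [0.5788, 0.0402, 0.2133]
ee_rot: [-0.001, -0.66, 0.751, 0.0]
wrist_force: [0.0, 0.3, -0.2]
gripper_width: 0.003
grip_force: 0.1
time_s: 6.75
tool_pos: [0.579, 0.0402, 0.2125]
ee_rot: [-0.0, -0.66, 0.751, 0.0]
wrist_force: [0.6, 0.1, 0.2]
gripper_width: 0.0
grip_force: 0.1
time_s: 6.92
tool_pos: [0.5791, 0.0402, 0.2117]
ee_rot: [-0.0, -0.66, 0.751, -0.0]
wrist_force: [-0.4, -0.4, 0.9]
gripper_width: 0.001
grip_force: 0.3
```

```bash
for i in 1 2 3; do :; done; python3 -m inch '0 0 -0.05 0;0 0 0 0'|grep -E "pos|wrist_f"; python3 -m inch '0 0 -0.05 0;0 0 0 0'|grep -E "pos|wrist_f"; python3 -m inch '0 0 -0.05 0;0 0 0 0'|grep -E "pos|wrist_f"
```

```text
tool_pos: [0.5791, 0.0402, 0.2106]
wrist_force: [-0.1, -0.4, 0.1]
tool_pos: [0.5791, 0.0402, 0.2095]
wrist_force: [0.8, -0.9, 1.4]
tool_pos: [0.5792, 0.0402, 0.2089]
wrist_force: [-0.6, 0.1, 2.5]
```

```bash
python3 -m inch '0 0 -0.06 0;0 0 0 0'|grep -E "pos|wrist_f"; python3 -m inch '-0.02 -0.15 0 0;-0.02 -0.15 0 0;-0.02 -0.15 0 0;-0.02 -0.15 0 0;-0.02 -0.15 0 0;-0.02 -0.15 0 0;0 0 0 0'|grep -E "pos|wrist_f"
```

```text
tool_pos: [0.5793, 0.0402, 0.2086]
wrist_force: [-1.2, -0.2, 6.1]
tool_pos: [0.5771, 0.0224, 0.2083]
wrist_force: [-1.1, 0.8, 5.2]
```

```bash
python3 -m inch '-0.02 -0.15 0 0;-0.02 -0.15 0 0;-0.02 -0.15 0 0;-0.02 -0.15 0 0;0 0 0 0'|grep -E "pos|wrist_f"; python3 -m inch '-0.01 -0.1 0 0;-0.01 -0.1 0 0;-0.01 -0.1 0 0;0 0 0 0'|grep -E "pos|wrist_f"
```

```text
tool_pos: [0.5755, 0.0105, 0.208]
wrist_force: [0.9, 2.1, 5.2]
tool_pos: [0.5749, 0.005, 0.2078]
wrist_force: [1.6, 4.1, 5.2]
```

Run:
```python
from h import *
a=arm.capture("side")[130:230,320:420]; b=arm.capture("top")[130:220,240:350]
cv2.imwrite("pics/c5.png",np.hstack([cv2.resize(a,(400,400),interpolation=2),cv2.resize(b,(400,400),interpolation=2)]))
```

```text
(no output)
```

View pics/c5.png

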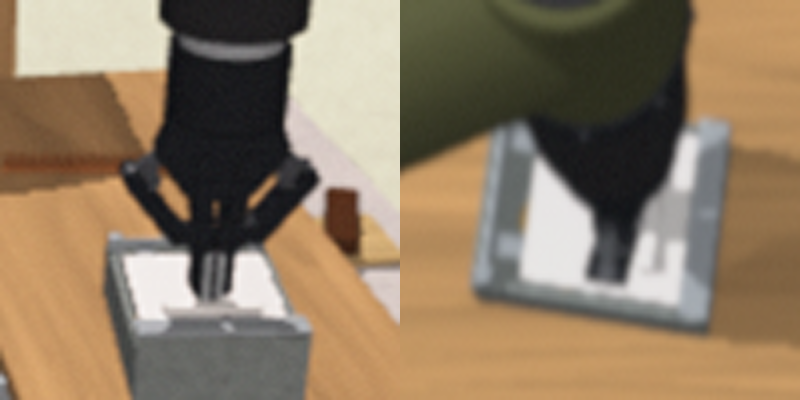

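The flap is flat with its edge at or under the lip, and the box is unmoved (lip corner at right panel (730,125), as before). A few mm more.

```bash
python3 -m inch '-0.01 -0.08 0 0;-0.01 -0.08 0 0;0 0 0 0'|grep -E "pos|wrist_f"; python3 -m inch '-0.01 -0.06 0 0;0 0 0 0'|grep -E "pos|wrist_f"
```

```text
tool_pos: [0.5746, 0.0022, 0.2078]
wrist_force: [0.4, 5.4, 4.9]
tool_pos: [0.5744, 0.0011, 0.2078]
wrist_force: [0.1, 5.5, 4.7]
```

```bash
python3 -m inch '-0.01 -0.08 0 0;0 0 0 0'|grep -E "pos|wrist_f"; python3 -m inch '0 0 0.1 0;0 0 0.3 0;0 0 0.6 0;0 0 1 0;0 0 1 0;0 0.5 1 0;0 1 1 0;0 1 1 0;0 1 0.5 0;0 1 0 0;0 1 0 0;0 1 0 0;0 1 0 0;0 1 0 0;0 1 0 0;0 1 0 0;0 1 0 0;0 1 0 0;0 0.5 0 0;0 0 0 0'|grep -E "pos|wrist_f"
python3 - <<'E'
from h import *
a=arm.capture("side")[150:240,330:410]; b=arm.capture("top")[130:220,240:350]
cv2.imwrite("pics/c6.png",np.hstack([cv2.resize(a,(390,440),interpolation=2),cv2.resize(b,(400,440),interpolation=2)]))
E
```

```text
tool_pos: [0.5742, -0.0004, 0.2078]
wrist_force: [-0.0, 5.1, 4.8]
tool_pos: [0.5735, 0.2594, 0.3367]
wrist_force: [0.5, -0.9, -0.3]
```

View pics/c6.png

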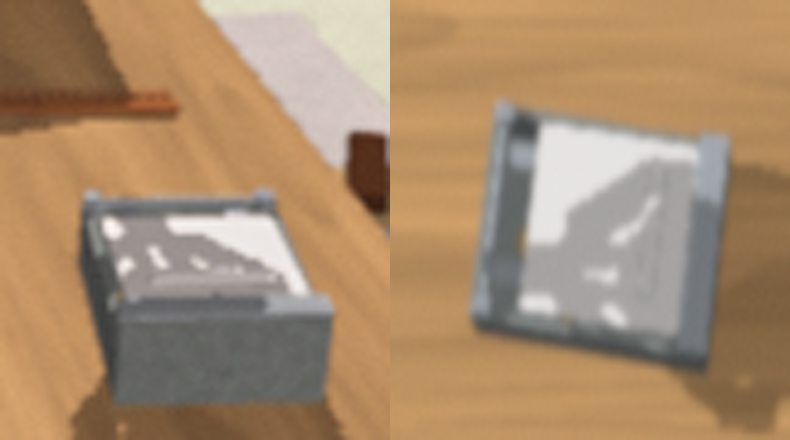

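The flap stays flat with the hand away. The ridge (right panel x~655) is about 25 mm from the lip's inner edge (x~690), which fits a full tuck (24 mm). The box is in place.

```bash
python3 -c "
from rig import arm
print(arm.sign_off())"
```

```text
the job is handed in; nothing more can be done
None
```

The job is handed in: the key box flap lies flat with its edge fully under the lip and stayed shut after I let go. The box is still in its place, and the arm went nowhere near the bowl, comb or clipper.

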